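# Find the full screw canister by weight and stand it in the flap well

### The arm

A 6-joint arm with a two-finger parallel gripper is mounted at the origin on the work surface. World frame = base frame: x ahead of the robot, y to its left, z up, the work surface at z = 0. Lengths are in m, angles in degrees, forces in N, time in s.
With the tool pointing down it reaches from about 0.4 to 0.825 m from the base axis. Payload 7 kg.
Tool frame: the origin (TCP) lies on the centre line of the jaws, within the pads' length; the fingertips stand 25 mm ahead of it and the grasp point (between the pads) lies 6 mm ahead of it; x points along the fingers, z is the direction in which the jaws open and shut, and the axes are right-handed (so a half turn about x gives the same grasp; the last joint's range is limited). The gripper opens to 88 mm and grips with 3 to 60 N. Pads are 19 mm wide; open, the fingers measure 130 mm over their backs; the gripper's body (78 mm by 193 mm) begins 47 mm behind the grasp point.
Start: joints at [-54.024, 20.546, 0.682, 0, -70.136, -16.507], TCP at [0.225, -0.636, 0.252] pointing down, gripper open.
Joint ranges: [-176.03, 176.03], [-82.01, 121.73], [-58.28, 71.71], [-173.87, 95.51], [-174.79, -0.11], [-173.66, 173.66]. Speed limits (degrees/s): [136.94, 136.94, 172.46, 180, 180, 180].

### API

Orientations are given as [roll, pitch, yaw] about the fixed x, y, z axes, in that order (R = Rz(yaw) Ry(pitch) Rx(roll)).
In Python, from plant import ctrl gives the robot as it stands. The module is installed in compiled form; this text tells all that it offers.
- The arm moves only by the tool send_rows, never from a script. Its argument "deltas" is a list of rows, each an object of numbers: "dx", "dy", "dz": the shift along the tool's x, y, z in mm; "ax", "ay", "az": the turn, a rotation vector about the tool's x, y, z in units of 5 degrees (1.0 is 5 degrees); "fingers": the opening, from 0 (shut) to 1 (fully open). A call has 1 to 12 rows; each row shifts and turns the commanded pose from where the row before left it, along the tool's axes as they then stand; what a row does not reach is not made up. A row lasts 1/8 s, in which the tool goes at most 62.5 mm and 10.7 degrees, less where a joint would pass 70% of its speed; a pose out of reach is approached as far as the arm can. A call with a gripper value outside its range is refused whole. The fingers move at their own pace and stop on an object; the grip force is fixed at half the most. Time passes only in rows, so rows that do not move let the fingers close. It gives the time, the measured TCP pose, the force and the opening at its end, in the units of the state.
- ctrl.get_obs(): the state, without advancing time (a new reading comes with each control period).
- ctrl.snapshot(name): name is "scene" or "top" or "wrist"; returns a dict with "image" (420x560x3 uint8, blue, green, red), "fx", "fy", "cx", "cy" (pixels), "k1" (the pictures are not rectified: a ray, as slopes to the right and down, at radius r is drawn at 1 + k1 r^2 times it, then the intrinsics apply), "R" (3x3) and "t" (3): a world point X has camera coordinates R X + t; the wrist camera has in their place "hand_eye" (4x4, takes a point from camera to tool coordinates, whose origin is the TCP and whose axes are the tool frame's). Camera axes: x right, y down, z forward; pixel columns grow to the right and rows downward; lengths in m; the calibration is good to about 2 mm. A picture is of the moment at which its call begins: read the wrist's pose just before it. There is no depth.
- ctrl.close_job(): hands the job in, once; it reports no verdict.
The state is a dict: "clock": time; "joint_pos": joint angles; "qvel": joint speeds; "tau": joint torques, N m; "tool_pos": TCP position; "orientation": TCP orientation; "force": force on the tool from outside, world axes, zero at the start; "moment": the same for the moment, N m; "opening": finger opening in m.
Only numpy, scipy, OpenCV 4.12 (cv2) and the standard library are available. Lean on these libraries where they do the work, as an engineer would, in place of code of your own. Each camera call takes 0.05 s, during which the arm holds its last target.

### The job

One of the three identical closed canisters on the ledge is full of screws and the other two are empty: lift them to feel which is the heavy one, then stand that one upright in the screw well, pressing it down past the spring flap until it rests on the bottom, without letting it drop in. Leave the two empty ones standing upright on the ledge outside the well, knock nothing over, and leave the other things where they lie.

Things in the scene. Friction and masses are not known exactly. Their poses are not given: they have to be found in the camera images.
- canister_a: closed square canister 44 x 44 mm, 125 mm tall, white with a 10 mm black lid (fixed on, flush), standing on the ledge; origin at the centre of its underside, z up, x and y square to its sides. One of three alike: two are empty, about 0.10 kg each, one is full of screws, about 0.55 kg (to within 20 percent); any may be the full one. Rigid, can be gripped firmly by its sides
- canister_b: closed square canister 44 x 44 mm, 125 mm tall, white with a 10 mm black lid (fixed on, flush), standing on the ledge; origin at the centre of its underside, z up, x and y square to its sides. One of three alike: two are empty, about 0.10 kg each, one is full of screws, about 0.55 kg (to within 20 percent); any may be the full one. Rigid, can be gripped firmly by its sides
- canister_c: closed square canister 44 x 44 mm, 125 mm tall, white with a 10 mm black lid (fixed on, flush), standing on the ledge; origin at the centre of its underside, z up, x and y square to its sides. One of three alike: two are empty, about 0.10 kg each, one is full of screws, about 0.55 kg (to within 20 percent); any may be the full one. Rigid, can be gripped firmly by its sides
- well: fixed grey box-shaped screw well, 84 mm (its x) by 76 mm (its y) outside, 85 mm tall, walls 6 mm, inside 72 x 64 mm, with a 100 x 92 mm skirt 3 mm thick round its foot (looks only); origin at the centre of its underside, z up. Its mouth is closed by the flap; a canister standing in it sticks out 46 mm above the rim
- well_floor: the well's inner floor, a fixed plate 72 x 64 x 6 mm, seen only when the flap is down; origin at the centre of its underside, on the ledge (same place and axes as the well's); its upper face is 6 mm above the ledge
- flap (a joint): black flap 66 x 58 x 4 mm in the well's mouth, top 2 mm below the rim, hinged at the inside of the well's +x wall; 0 rad shut (level), grows to 1.5 as its free end is pushed down. A spring shuts it (0.025 to 0.04 N m): pushing a canister past takes up to about 3 N, then the flap leans on its +x side at 1.1 to 1.45 rad. Best entry: sides square to the well, centre 0 to 10 mm to -x of the well's
- phone_case: cracked navy phone case, open shallow tray 148 x 74 x 10 mm, lying on its back; bystander; origin at the centre of its underside
- pry_tool: small orange triangular pry pick, about 40 mm wide, 5 mm thick; bystander; origin at the centre of its underside
- glass_panel: smoky glass rear panel, 70 x 145 x 4 mm, lying flat; fragile bystander; origin at the centre of its underside
- driver: screwdriver 160 mm long, lying on the ledge; bystander
- dish: small steel bowl, 60 mm across, 22 mm tall; bystander; origin at the centre of its underside
- tape_roll: cardboard tape ring, 64 mm across, 18 mm tall, lying flat; bystander; origin at the centre of its underside
- screw_mat: fixed magnetic steel mat, 130 x 200 x 3 mm, with tiny screws on it; bystander; origin at the centre of its underside

How it is judged:
By the outcome, as a careful person would: the job done as asked, in the order asked, and still so for the second after the job is handed in, with the robot touching nothing.
It also fails if it takes over 61 s, if anything falls off the work surface, if the arm or the gripper's body presses on something with over 40 N, if the wrist force passes 120 N, or if a joint passes its speed limit or range.

## Working session

There is one attempt and no reset: what is moved stays moved. The work goes in short steps, Python scripts to look and compute and a tool call to move; the robot and the scene stay as the last step left them, time stands still between calls to the robot, and variables do not carry over. Pictures are saved under pics/ and viewed, and the job is handed in when it is done.

Besides the shell and the picture viewer there is one more tool, called after "Request:" by a JSON object that holds its "op" and its "data". send_rows: Moves the arm, as the interface text tells. Its arguments: {"type":"object","properties":{"deltas":{"type":"array","items":{"type":"object","properties":{"dx":{"type":"number"},"dy":{"type":"number"},"dz":{"type":"number"},"ax":{"type":"number"},"ay":{"type":"number"},"az":{"type":"number"},"fingers":{"type":"number"}}}}},"required":["deltas"]}

```bash
mkdir -p pics
python3 - <<'E'
from plant import ctrl
import cv2
print(ctrl.get_obs())
for n in("scene","top","wrist"):
    s=ctrl.snapshot(n); cv2.imwrite(f"pics/{n}0.png",s["image"])
    print(n,{k:v for k,v in s.items() if k!="image"})
E
```

```text
{'clock': 0.0, 'joint_pos': array([-5.40219024e+01,  2.05898886e+01,  6.31161107e-01, -1.87650972e-02,
       -7.01359548e+01, -1.65085170e+01]), 'qvel': array([-0.00193304,  0.00653636,  0.00595964,  0.01494687,  0.00190112,
        0.07626714]), 'tau': array([-2.56829720e-03, -5.82714701e+01,  2.93046731e+01,  6.99692845e+00,
        6.77647971e-03, -1.25423503e-04]), 'tool_pos': array([ 0.22480751, -0.63596619,  0.25062453]), 'orientation': array([  5.95613779,  89.90368791, 115.41932763]), 'force': array([-0.50260737,  0.54580063, -0.70688617]), 'moment': array([ 0.00740326,  0.00784365, -0.01331243]), 'opening': 0.08769639665717753}
scene {'fx': 499.80968339903717, 'fy': 499.80968339903717, 'cx': 282.6315896055929, 'cy': 204.42455482794094, 'k1': -0.11388871427379796, 'R': array([[ 0.80079363,  0.59869874, -0.01701143],
       [ 0.48901314, -0.66995479, -0.55859353],
       [-0.34582613,  0.43899932, -0.82926708]]), 't': array([-0.47705206, -0.20552363,  1.40759359])}
top {'fx': 509.8116826406052, 'fy': 509.8116826406052, 'cx': 274.65019065759213, 'cy': 212.83431262786212, 'k1': -0.08265755167115321, 'R': array([[ 0.00464341, -0.99997918,  0.00448068],
       [-0.98289732, -0.00538889, -0.18407555],
       [ 0.18409586, -0.00354931, -0.98290188]]), 't': array([0.04053324, 0.57907161, 1.03386752])}
wrist {'fx': 377.6682246463055, 'fy': 377.6682246463055, 'cx': 280.79856542416223, 'cy': 203.14081468308527, 'k1': -0.009873389438974261, 'hand_eye': array([[ 4.46641838e-04, -2.58047067e-01,  9.66132243e-01,
        -1.34708717e-01],
       [-2.15159264e-04, -9.66132342e-01, -2.58046994e-01,
         6.86223890e-02],
       [ 9.99999877e-01, -9.26177183e-05, -4.87036342e-04,
         5.82035060e-05],
       [ 0.00000000e+00,  0.00000000e+00,  0.00000000e+00,
         1.00000000e+00]])}
```

View pics/scene0.png

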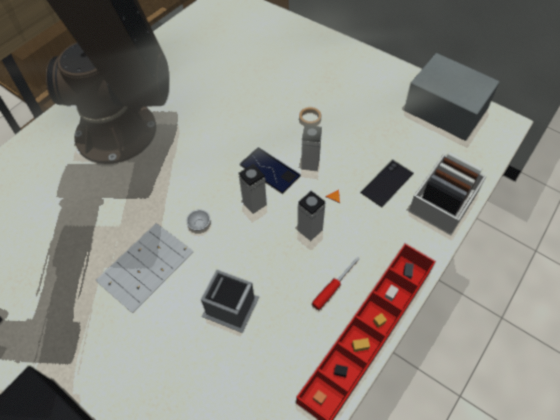

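View pics/top0.png

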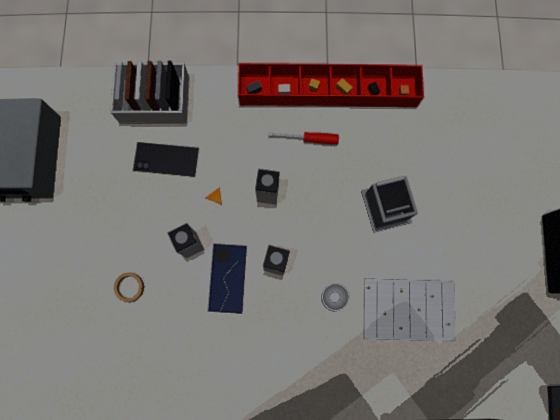

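View pics/wrist0.png

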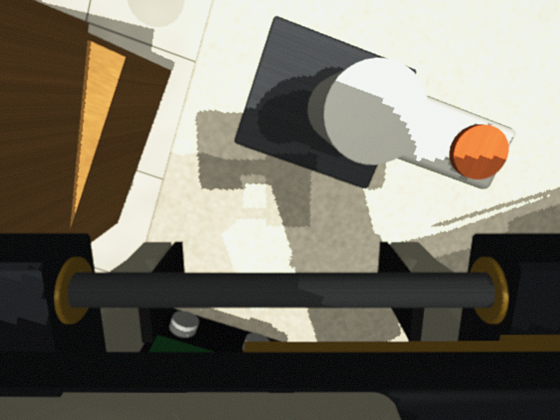

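Run:
```python
import cv2,numpy as np
t=cv2.imread("pics/top0.png"); s=cv2.imread("pics/scene0.png")
g=lambda a:np.clip((a/255.)**0.6*255,0,255).astype(np.uint8)
a=cv2.resize(g(t[160:290,150:310]),None,fx=4.5,fy=4.5,interpolation=cv2.INTER_CUBIC)
cv2.imwrite("pics/c1.png",a)
b=cv2.resize(g(t[165:240,350:430]),(430,403),interpolation=cv2.INTER_CUBIC)
c=cv2.resize(g(s[260:335,190:270]),(360,403),interpolation=cv2.INTER_CUBIC)
cv2.imwrite("pics/c2.png",np.hstack([b,c]))
```

```text
(no output)
```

View pics/c1.png

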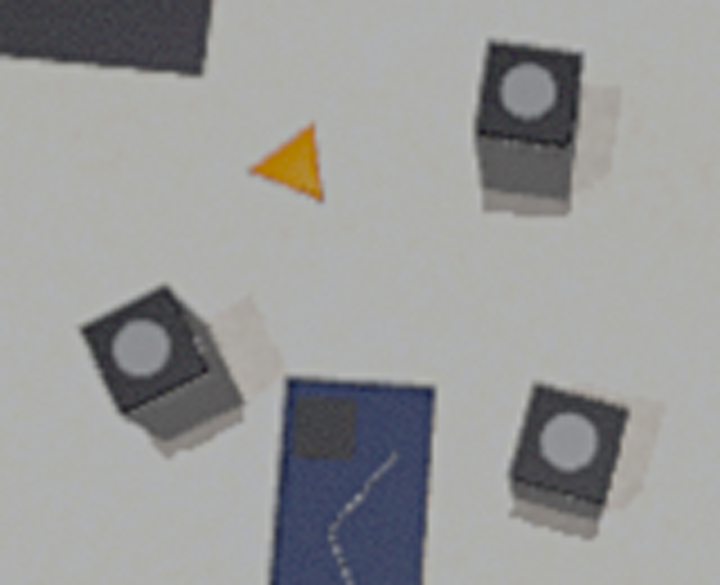

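View pics/c2.png

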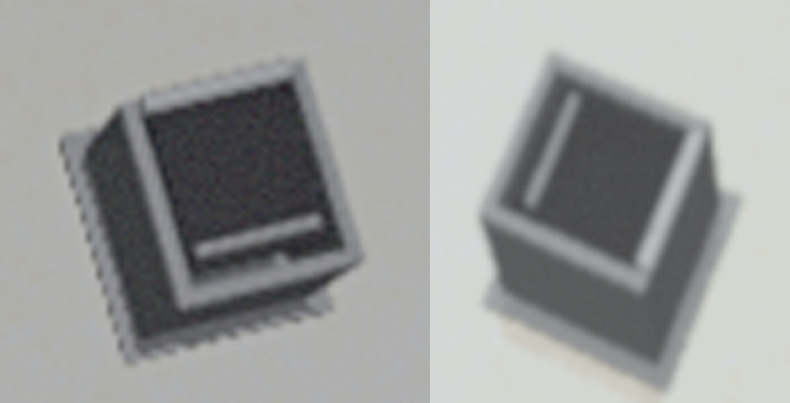

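```bash
cat > h.py <<'E'
import cv2,numpy as np
def ray(s,uv,obs=None):
    K=np.array([[s["fx"],0,s["cx"]],[0,s["fy"],s["cy"]],[0,0,1.]])
    uv=np.asarray(uv,float).reshape(-1,1,2)
    n=cv2.undistortPoints(uv,K,np.array([s["k1"],0,0,0.]),None,None).reshape(-1,2)
    d=np.c_[n,np.ones(len(n))]
    if "R" in s: return -s["R"].T@s["t"], d@s["R"]
    from scipy.spatial.transform import Rotation as Ro
    R=Ro.from_euler("xyz",obs["orientation"],degrees=True).as_matrix()
    H=s["hand_eye"]
    return obs["tool_pos"]+R@H[:3,3], d@(R@H[:3,:3]).T
def plane(s,uv,z,obs=None):
    o,d=ray(s,uv,obs)
    return (o+d*((z-o[2])/d[:,2])[:,None])[:,:2]
def tool(obs):
    from scipy.spatial.transform import Rotation as Ro
    return Ro.from_euler("xyz",obs["orientation"],degrees=True).as_matrix()
E
cat > m.py <<'E'
from plant import ctrl
from h import *
st=ctrl.snapshot("top"); ss=ctrl.snapshot("scene")
for name,s,seeds in(("top",st,[(267,180),(181,237),(276,258)]),("scene",ss,[(312,201),(251,174),(312,132)])):
    g=cv2.cvtColor(s["image"],cv2.COLOR_BGR2GRAY)
    for (u,v) in seeds:
        w=12; p=g[v-w:v+w+1,u-w:u+w+1]
        th=(70 if name=="top" else 75)
        m=(p>g[v,u]*0.75).astype(np.uint8)
        n,l=cv2.connectedComponents(m); k=l[w,w]
        ys,xs=np.nonzero(l==k); c=(xs.mean()+u-w,ys.mean()+v-w)
        print(name,(u,v),g[v,u],len(xs),np.round(c,1),np.round(plane(s,[c],.125)*1000,1))
E
python3 m.py
```

```text
top (267, 180) 93 101 [266.9 179.8] [[633.1  59.7]]
top (181, 237) 96 108 [180.9 237. ] [[515.9 229. ]]
top (276, 258) 100 112 [275.8 257.7] [[476.1  41. ]]
scene (312, 201) 115 66 [311.4 200.6] [[631.5  62.7]]
scene (251, 174) 114 59 [250.8 173.1] [[473.6  43.4]]
scene (312, 132) 129 443 [312.2 129.2] [[510.7 239.5]]
```

```bash
cat > m2.py <<'E'
from plant import ctrl
from h import *
st=ctrl.snapshot("top")
def ana(name,px,sc,off,z):
    w=plane(st,np.array(px)/sc+off,z)*1000
    e=np.diff(np.r_[w,w[:1]],axis=0)
    print(name,"c",w.mean(0).round(1),"len",np.linalg.norm(e,axis=1).round(1),"ang",np.degrees(np.arctan2(e[:,1],e[:,0])).round(1))
o=(150-.4,160-.4)
ana("1",[(490,42),(582,52),(574,145),(478,135)],4.5,o,.125)
ana("2",[(80,328),(168,287),(209,372),(125,413)],4.5,o,.125)
ana("3",[(537,383),(628,408),(606,503),(511,478)],4.5,o,.125)
o=(350-.4,165-.4)
ana("well",[(128,102),(300,58),(362,258),(185,308)],5.375,o,.085)
ana("stripe",[(196,252),(320,219)],5.375,o,.083)
E
python3 m2.py
```

```text
1 c [632.1  58.2] len [41.6 43.  43.1 43.3] ang [-96.1 175.4  84.2  -6.5]
2 c [515.2 226.8] len [42.5 42.3 40.7 43.1] ang [ -64.2 -152.8  116.8   29.7]
3 c [475.5  39.9] len [41.2 42.5 42.6 43. ] ang [-105.2  167.    75.6  -14.8]
well c [ 605.5 -208.3] len [71.2 82.6 72.9 83.9] ang [ -75.1 -165.4  105.9   13.5]
stripe c [ 584.2 -213.5] len [51.1 51.1] ang [-74.8 105.2]
```

```bash
cat >> h.py <<'E'
def plan(obs,tgt,jaw=None,n=None,step=55.):
    """rows to TCP tgt (m), jaw axis world yaw (deg, mod 180), tool down"""
    from scipy.spatial.transform import Rotation as Ro
    R=tool(obs); p=np.array(obs["tool_pos"])*1000; t=np.array(tgt)*1000
    y0=np.degrees(np.arctan2(R[1,2],R[0,2]))
    d=0 if jaw is None else (jaw-y0+90)%180-90
    a=np.radians(y0+d); z=np.array([np.cos(a),np.sin(a),0]); x=np.array([0,0,-1.]); Rt=np.c_[x,np.cross(z,x),z]
    rv=Ro.from_matrix(R.T@Rt).as_rotvec(degrees=True)/5
    if jaw is None: rv=rv*0
    n=n or int(max(np.ceil(np.linalg.norm(t-p)/step),np.ceil(np.linalg.norm(rv)*5/10)))
    n=max(n,1)
    print("jaw yaw now",y0.round(2),"turn",round(d,2),"n",n,"rot/row",(rv/n).round(3))
    Rc=R.copy()
    for i in range(n):
        print("row",i,"d",(Rc.T@((t-p)/n)).round(1)); Rc=Rc@Ro.from_rotvec(rv/n*5,degrees=True).as_matrix()
E
python3 - <<'E'
from plant import ctrl
from h import *
o=ctrl.get_obs(); print(tool(o).round(3)); print(o["clock"])
# over the well
plan(o,[.605,-.208,.30],14.5)
plan(o,[.605,-.208,.30],104.5)
E
```

```text
[[-0.    -0.943 -0.333]
 [ 0.    -0.333  0.943]
 [-1.     0.     0.001]]
0.3
jaw yaw now 109.47 turn 85.03 n 11 rot/row [-1.546  0.     0.   ]
row 0 d [ -4.4 -45.6  25.2]
row 1 d [ -4.4 -48.5  18.8]
row 2 d [ -4.4 -50.6  12.1]
row 3 d [ -4.4 -51.8   5.2]
row 4 d [ -4.4 -52.   -1.8]
row 5 d [ -4.4 -51.3  -8.8]
row 6 d [ -4.4 -49.7 -15.6]
row 7 d [ -4.4 -47.1 -22.1]
row 8 d [ -4.4 -43.7 -28.3]
row 9 d [ -4.4 -39.5 -33.9]
row 10 d [ -4.4 -34.6 -38.9]
jaw yaw now 109.47 turn -4.97 n 11 rot/row [ 0.09   0.001 -0.   ]
row 0 d [ -4.4 -45.6  25.2]
row 1 d [ -4.4 -45.4  25.6]
row 2 d [ -4.4 -45.2  25.9]
row 3 d [ -4.4 -44.9  26.3]
row 4 d [ -4.4 -44.7  26.6]
row 5 d [ -4.4 -44.5  27. ]
row 6 d [ -4.4 -44.3  27.3]
row 7 d [ -4.4 -44.1  27.7]
row 8 d [ -4.4 -43.9  28. ]
row 9 d [ -4.4 -43.7  28.4]
row 10 d [ -4.4 -43.4  28.7]
```

Request:
{"op": "send_rows", "data": {"deltas": [{"dx": -4.4,"dy": -44.5,"dz": 27,"ax": 0.5,"fingers": 1},{"dx": -4.4,"dy": -44.5,"dz": 27,"ax": 0.5,"fingers": 1},{"dx": -4.4,"dy": -44.5,"dz": 27,"fingers": 1},{"dx": -4.4,"dy": -44.5,"dz": 27,"fingers": 1},{"dx": -4.4,"dy": -44.5,"dz": 27,"fingers": 1},{"dx": -4.4,"dy": -44.5,"dz": 27,"fingers": 1},{"dx": -4.4,"dy": -44.5,"dz": 27,"fingers": 1},{"dx": -4.4,"dy": -44.5,"dz": 27,"fingers": 1},{"dx": -4.4,"dy": -44.5,"dz": 27,"fingers": 1},{"dx": -4.4,"dy": -44.5,"dz": 27,"fingers": 1},{"dx": -4.4,"dy": -44.5,"dz": 27,"fingers": 1},{"fingers": 1}]}}

```text
validation failed for argument at $.de...
```

Run:
```python
from plant import ctrl
from h import *
o=ctrl.get_obs(); s=ctrl.snapshot("wrist"); cv2.imwrite("pics/w1.png",s["image"])
import pickle; pickle.dump((o,s),open("w1.pkl","wb"))
print(o["clock"],o["tool_pos"],o["orientation"],o["joint_pos"],o["force"])
```

```text
0.3 [ 0.22490162 -0.63628134  0.25125298] [  8.41919856  89.97015539 117.88685602] [-5.40242141e+01  2.05620125e+01  6.66523444e-01 -4.46515293e-03
 -7.01340587e+01 -1.65066100e+01] [-0.40790198  0.0770209  -0.40851778]
```

View pics/w1.png

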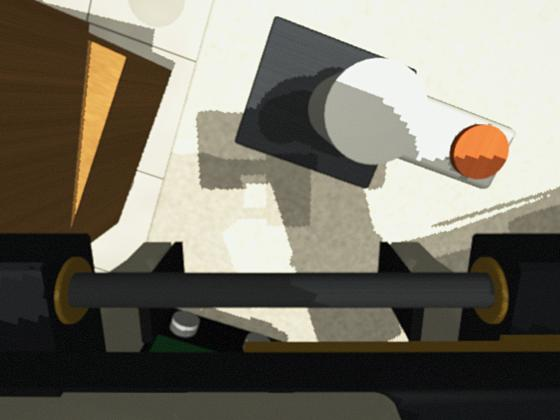

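Request:
{"op": "send_rows", "data": {"deltas": [{"dx": -4.4,"dy": -44.5,"dz": 27,"ax": 0.5,"ay": 0,"az": 0,"fingers": 1},{"dx": -4.4,"dy": -44.5,"dz": 27,"ax": 0.5,"ay": 0,"az": 0,"fingers": 1}]}}

```text
clock: 0.6
tool_pos: [0.2927, -0.5565, 0.2601]
orientation: [29.4, 90.0, 133.7]
force: [1.8, -0.8, 0.1]
opening: 0.0877
```

Request:
{"op": "send_rows", "data": {"deltas": [{"dx": -4.4,"dy": -44.5,"dz": 27,"ax": 0,"ay": 0,"az": 0,"fingers": 1},{"dx": -4.4,"dy": -44.5,"dz": 27,"ax": 0,"ay": 0,"az": 0,"fingers": 1},{"dx": -4.4,"dy": -44.5,"dz": 27,"ax": 0,"ay": 0,"az": 0,"fingers": 1},{"dx": -4.4,"dy": -44.5,"dz": 27,"ax": 0,"ay": 0,"az": 0,"fingers": 1},{"dx": -4.4,"dy": -44.5,"dz": 27,"ax": 0,"ay": 0,"az": 0,"fingers": 1},{"dx": -4.4,"dy": -44.5,"dz": 27,"ax": 0,"ay": 0,"az": 0,"fingers": 1},{"dx": -4.4,"dy": -44.5,"dz": 27,"ax": 0,"ay": 0,"az": 0,"fingers": 1},{"dx": -4.4,"dy": -44.5,"dz": 27,"ax": 0,"ay": 0,"az": 0,"fingers": 1},{"dx": -4.4,"dy": -44.5,"dz": 27,"ax": 0,"ay": 0,"az": 0,"fingers": 1},{"dx": 0,"dy": 0,"dz": 0,"ax": 0,"ay": 0,"az": 0,"fingers": 1}]}}

```text
clock: 1.85
tool_pos: [0.6219, -0.2192, 0.2995]
orientation: [9.1, 90.0, 113.7]
force: [-0.3, -0.6, 0.2]
opening: 0.0875
```

```bash
cat > look.py <<'E'
import sys,pickle
from plant import ctrl
from h import *
n=sys.argv[1]; cam=sys.argv[2] if len(sys.argv)>2 else "wrist"
o=ctrl.get_obs(); s=ctrl.snapshot(cam); cv2.imwrite(f"pics/{n}.png",s["image"])
pickle.dump((o,s),open(n+".pkl","wb"))
print(o["clock"],o["tool_pos"].round(4),o["joint_pos"].round(1),o["force"].round(2))
E
python3 look.py w1
```

```text
1.85 [ 0.6219 -0.2192  0.2995] [ -2.5  17.7   2.8  -0.  -75.1 -72.8] [-0.27 -0.6   0.15]
```

View pics/w1.png

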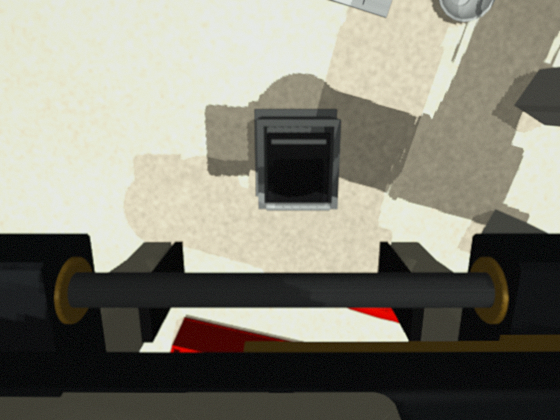

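Run:
```python
import cv2,numpy as np
a=cv2.imread("pics/w1.png")[100:220,240:355]
a=(np.clip((a/255.)**0.5,0,1)*255).astype(np.uint8)
cv2.imwrite("pics/w1z.png",cv2.resize(a,None,fx=5,fy=5,interpolation=cv2.INTER_CUBIC))
```

```text
(no output)
```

View pics/w1z.png

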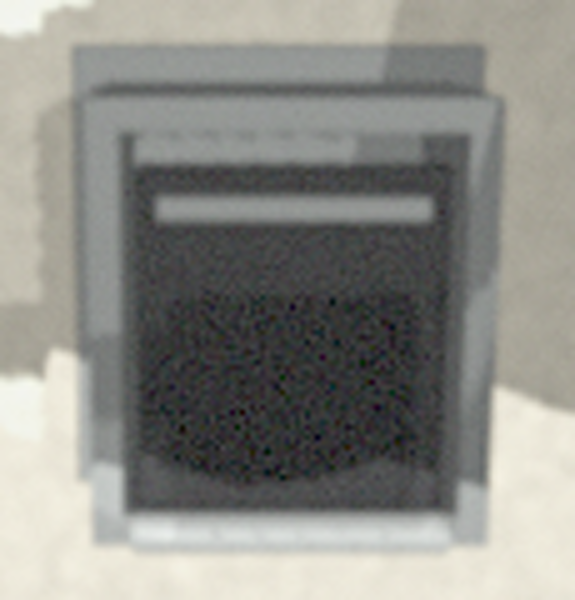

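Run:
```python
import pickle
from h import *
o,s=pickle.load(open("w1.pkl","rb"))
def ana(name,px,sc,off,z):
    w=plane(s,np.array(px)/sc+off,z,o)*1000
    e=np.diff(np.r_[w,w[:1]],axis=0)
    print(name,"c",w.mean(0).round(1),"len",np.linalg.norm(e,axis=1).round(1),"ang",np.degrees(np.arctan2(e[:,1],e[:,0])).round(1))
off=(239.6,99.6)
ana("well",[(82,98),(503,98),(489,545),(94,545)],5,off,.085)
ana("flap",[(133,163),(450,163),(452,512),(128,512)],5,off,.083)
ana("stripe",[(156,209),(433,209)],5,off,.083)
plan(o,[.475,.041,.27],76)
plan(o,[.475,.041,.27],-14)
```

```text
well c [ 606.3 -206.8] len [76.1 84.  75.9 84. ] ang [ 104.7   15.1  -75.3 -164.7]
flap c [ 609.1 -206.2] len [58.1 66.2 62.3 66.2] ang [ 104.7   16.9  -75.3 -166.7]
stripe c [ 585.1 -212. ] len [51.1 51.1] ang [104.7 -75.3]
jaw yaw now 104.67 turn -28.67 n 6 rot/row [ 0.956  0.    -0.   ]
row 0 d [ 4.9 12.7 48.2]
row 1 d [ 4.9 16.7 46.9]
row 2 d [ 4.9 20.5 45.4]
row 3 d [ 4.9 24.2 43.5]
row 4 d [ 4.9 27.8 41.3]
row 5 d [ 4.9 31.1 38.9]
jaw yaw now 104.67 turn 61.33 n 7 rot/row [-1.752  0.     0.   ]
row 0 d [ 4.2 10.9 41.3]
row 1 d [ 4.2  4.5 42.5]
row 2 d [ 4.2 -2.1 42.6]
row 3 d [ 4.2 -8.5 41.8]
row 4 d [  4.2 -14.8  40. ]
row 5 d [  4.2 -20.7  37.3]
row 6 d [  4.2 -26.2  33.7]
```

Request:
{"op": "send_rows", "data": {"deltas": [{"dx": 4.9,"dy": 12.7,"dz": 48.2,"ax": 0.95,"ay": 0,"az": 0,"fingers": 1},{"dx": 4.9,"dy": 16.7,"dz": 46.9,"ax": 0.95,"ay": 0,"az": 0,"fingers": 1},{"dx": 4.9,"dy": 20.5,"dz": 45.4,"ax": 0.95,"ay": 0,"az": 0,"fingers": 1},{"dx": 4.9,"dy": 24.2,"dz": 43.5,"ax": 0.95,"ay": 0,"az": 0,"fingers": 1},{"dx": 4.9,"dy": 27.8,"dz": 41.3,"ax": 0.95,"ay": 0,"az": 0,"fingers": 1},{"dx": 4.9,"dy": 31.1,"dz": 38.9,"ax": 0.95,"ay": 0,"az": 0,"fingers": 1},{"dx": 0,"dy": 0,"dz": 0,"ax": 0,"ay": 0,"az": 0,"fingers": 1}]}}

```text
clock: 2.78
tool_pos: [0.4717, 0.0397, 0.2709]
orientation: [-27.6, 89.9, 48.5]
force: [-0.1, 0.9, -0.8]
opening: 0.0877
```

```bash
python3 look.py w2
```

```text
2.775 [0.4717 0.0397 0.2709] [  28.7    0.4  -22.    -0.   -67.6 -132.6] [-0.11  0.91 -0.8 ]
```

View pics/w2.png

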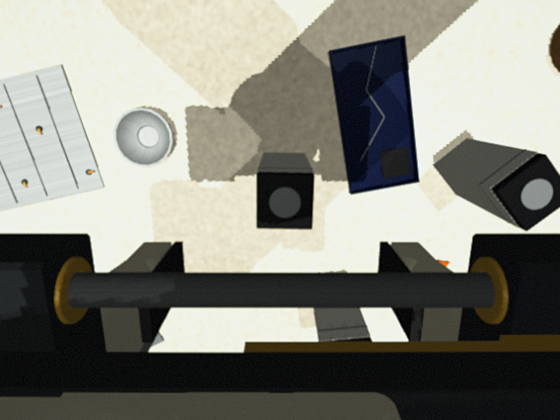

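Run:
```python
import cv2,numpy as np
a=cv2.imread("pics/w2.png")[140:240,240:330]
a=(np.clip((a/255.)**0.5,0,1)*255).astype(np.uint8)
cv2.imwrite("pics/w2z.png",cv2.resize(a,None,fx=6,fy=6,interpolation=cv2.INTER_CUBIC))
```

```text
(no output)
```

View pics/w2z.png

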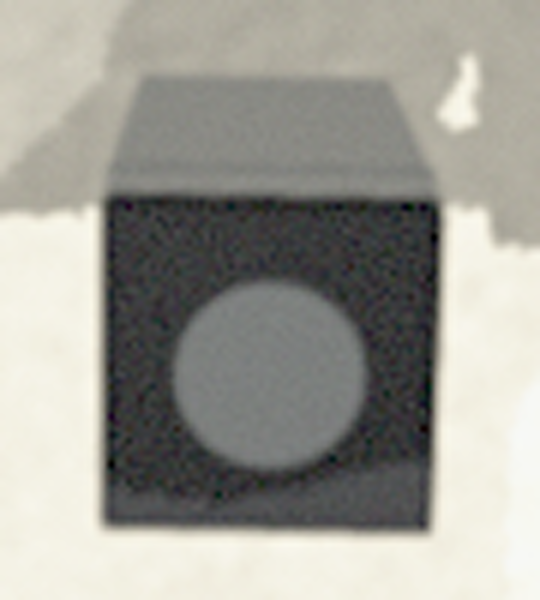

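Run:
```python
import pickle
from h import *
o,s=pickle.load(open("w2.pkl","rb"))
def ana(name,px,sc,off,z):
    w=plane(s,np.array(px)/sc+off,z,o)*1000
    e=np.diff(np.r_[w,w[:1]],axis=0)
    print(name,"c",w.mean(0).round(1),"len",np.linalg.norm(e,axis=1).round(1),"ang",np.degrees(np.arctan2(e[:,1],e[:,0])).round(1))
off=(239.6,139.6)
ana("can",[(105,197),(440,200),(430,530),(103,524)],6,off,.125)
print(plane(s,np.array([[270,375]])/6+off,.125,o)*1000)
plan(o,[.4755,.0405,.112],75.5)
plan(o,[.4755,.0405,.112],None)
```

```text
can c [476.6  41.8] len [42.  43.6 42.7 43.2] ang [  75.5  -14.4 -105.   164.8]
[[477.80898489  41.62601199]]
jaw yaw now 76.07 turn -0.57 n 3 rot/row [0.038 0.004 0.002]
row 0 d [53.  -1.2  0.5]
row 1 d [53.  -1.2  0.5]
row 2 d [53.  -1.2  0.6]
jaw yaw now 76.07 turn 0 n 3 rot/row [-0.  0.  0.]
row 0 d [53.  -1.2  0.5]
row 1 d [53.  -1.2  0.5]
row 2 d [53.  -1.2  0.5]
```

Request:
{"op": "send_rows", "data": {"deltas": [{"dx": 53,"dy": -3,"dz": 1,"ax": 0.05,"ay": 0,"az": 0,"fingers": 1},{"dx": 53,"dy": -2,"dz": 1,"ax": 0.05,"ay": 0,"az": 0,"fingers": 1},{"dx": 53,"dy": 0,"dz": 0,"ax": 0,"ay": 0,"az": 0,"fingers": 1},{"dx": 0,"dy": 0,"dz": 0,"ax": 0,"ay": 0,"az": 0,"fingers": 1},{"dx": 0,"dy": 0,"dz": 0,"ax": 0,"ay": 0,"az": 0,"fingers": 0},{"dx": 0,"dy": 0,"dz": 0,"ax": 0,"ay": 0,"az": 0,"fingers": 0},{"dx": 0,"dy": 0,"dz": 0,"ax": 0,"ay": 0,"az": 0,"fingers": 0},{"dx": 0,"dy": 0,"dz": 0,"ax": 0,"ay": 0,"az": 0,"fingers": 0}]}}

```text
clock: 3.82
tool_pos: [0.4791, 0.0396, 0.1125]
orientation: [-48.8, 89.9, 26.6]
force: [0.4, 0.9, -0.4]
opening: 0.0535
```

```bash
cat > o.py <<'E'
from plant import ctrl
o=ctrl.get_obs(); print(o["clock"],o["tool_pos"].round(4),o["force"].round(2),o["moment"].round(2),o["opening"])
E
python3 o.py
```

```text
3.825 [0.4791 0.0396 0.1125] [ 0.38  0.9  -0.36] [-0.06 -0.02 -0.03] 0.05353276515285178
```

Request:
{"op": "send_rows", "data": {"deltas": [{"dx": 0,"dy": 0,"dz": 0,"ax": 0,"ay": 0,"az": 0,"fingers": 0},{"dx": 0,"dy": 0,"dz": 0,"ax": 0,"ay": 0,"az": 0,"fingers": 0},{"dx": 0,"dy": 0,"dz": 0,"ax": 0,"ay": 0,"az": 0,"fingers": 0}]}}

```text
clock: 4.2
tool_pos: [0.4792, 0.0396, 0.112]
orientation: [-59.5, 89.9, 16.0]
force: [-1.4, 1.5, 5.3]
opening: 0.0441
```

```bash
python3 o.py
```

```text
4.2 [0.4792 0.0396 0.112 ] [-1.42  1.49  5.34] [ 0.4   0.17 -0.  ] 0.044088625238782035
```

Request:
{"op": "send_rows", "data": {"deltas": [{"dx": -10,"dy": 0,"dz": 0,"ax": 0,"ay": 0,"az": 0,"fingers": 0},{"dx": -30,"dy": 0,"dz": 0,"ax": 0,"ay": 0,"az": 0,"fingers": 0},{"dx": 0,"dy": 0,"dz": 0,"ax": 0,"ay": 0,"az": 0,"fingers": 0},{"dx": 0,"dy": 0,"dz": 0,"ax": 0,"ay": 0,"az": 0,"fingers": 0},{"dx": 0,"dy": 0,"dz": 0,"ax": 0,"ay": 0,"az": 0,"fingers": 0}]}}

```text
clock: 4.82
tool_pos: [0.4778, 0.039, 0.1504]
orientation: [123.0, 89.9, -161.5]
force: [-0.5, 0.6, -6.9]
opening: 0.0434
```

```bash
python3 o.py
```

```text
4.825 [0.4778 0.039  0.1504] [-0.51  0.65 -6.87] [ 0.01 -0.1  -0.01] 0.0434112139954157
```

Request:
{"op": "send_rows", "data": {"deltas": [{"dx": 0,"dy": 0,"dz": 0,"ax": 0,"ay": 0,"az": 0,"fingers": 0}]}}

```text
clock: 4.95
tool_pos: [0.4782, 0.0391, 0.1508]
orientation: [126.8, 89.9, -157.7]
force: [-0.8, 1.0, -5.7]
opening: 0.044
```

```bash
python3 o.py; python3 look.py s1 scene
```

```text
4.95 [0.4782 0.0391 0.1508] [-0.78  0.97 -5.67] [-0.07 -0.08  0.06] 0.04403241863191551
4.95 [0.4782 0.0391 0.1508] [  28.2    7.6  -31.3   -0.   -51.2 -132.8] [-0.78  0.97 -5.67]
```

View pics/s1.png

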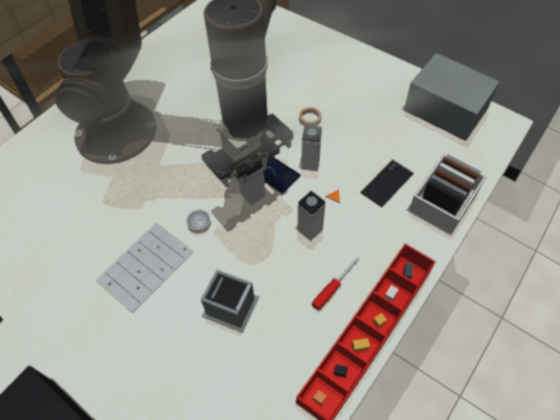

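```bash
python3 look.py w3
python3 - <<'E'
from plant import ctrl
from h import *
o=ctrl.get_obs(); R=tool(o); print(R.round(3))
c,sn=np.cos(np.radians(14.75)),np.sin(np.radians(14.75))
t=np.array([606.3,-206.8])-2.5*np.array([c,sn])
print(t)
o1=dict(o); o1["tool_pos"]=np.array(o["tool_pos"])+[0,0,.1]
plan(o1,[t[0]/1000,t[1]/1000,.25],104.75,n=9)
E
```

```text
5.0 [0.4784 0.0392 0.1509] [  28.2    7.6  -31.3   -0.   -51.2 -132.8] [ 0.65  0.3  -5.86]
[[-0.001 -0.968  0.251]
 [-0.     0.251  0.968]
 [-1.     0.001 -0.001]]
[ 603.88238515 -207.43650487]
jaw yaw now 75.47 turn 29.28 n 9 rot/row [-0.651 -0.001 -0.001]
row 0 d [  0.1 -20.4 -23. ]
row 1 d [  0.1 -19.  -24.2]
row 2 d [  0.1 -17.6 -25.2]
row 3 d [  0.1 -16.2 -26.2]
row 4 d [  0.1 -14.7 -27. ]
row 5 d [  0.1 -13.1 -27.8]
row 6 d [  0.1 -11.5 -28.5]
row 7 d [  0.1  -9.9 -29.1]
row 8 d [  0.1  -8.2 -29.6]
```

View pics/w3.png

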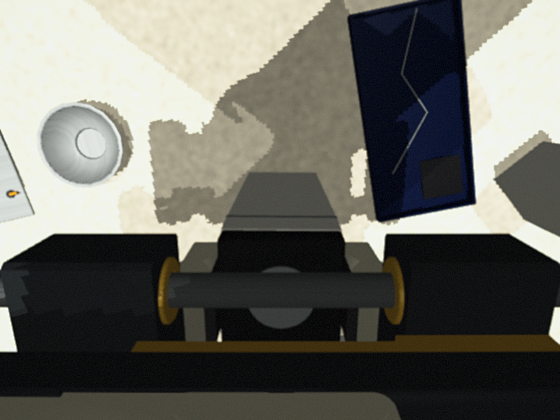

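Request:
{"op": "send_rows", "data": {"deltas": [{"dx": -50,"dy": 0,"dz": 0,"ax": 0,"ay": 0,"az": 0,"fingers": 0},{"dx": -50,"dy": 0,"dz": 0,"ax": 0,"ay": 0,"az": 0,"fingers": 0},{"dx": 0,"dy": -20.4,"dz": -23,"ax": -0.65,"ay": 0,"az": 0,"fingers": 0},{"dx": 0,"dy": -19,"dz": -24.2,"ax": -0.65,"ay": 0,"az": 0,"fingers": 0},{"dx": 0,"dy": -17.6,"dz": -25.2,"ax": -0.65,"ay": 0,"az": 0,"fingers": 0},{"dx": 0,"dy": -16.2,"dz": -26.2,"ax": -0.65,"ay": 0,"az": 0,"fingers": 0},{"dx": 0,"dy": -14.7,"dz": -27,"ax": -0.65,"ay": 0,"az": 0,"fingers": 0},{"dx": 0,"dy": -13.1,"dz": -27.8,"ax": -0.65,"ay": 0,"az": 0,"fingers": 0},{"dx": 0,"dy": -11.5,"dz": -28.5,"ax": -0.65,"ay": 0,"az": 0,"fingers": 0},{"dx": 0,"dy": -9.9,"dz": -29.1,"ax": -0.65,"ay": 0,"az": 0,"fingers": 0},{"dx": 0,"dy": -8.2,"dz": -29.6,"ax": -0.65,"ay": 0,"az": 0,"fingers": 0},{"dx": 0,"dy": 0,"dz": 0,"ax": 0,"ay": 0,"az": 0,"fingers": 0}]}}

```text
clock: 6.55
tool_pos: [0.6046, -0.209, 0.2502]
orientation: [82.2, 89.9, -173.2]
force: [-2.2, 3.4, -5.7]
opening: 0.0438
```

Request:
{"op": "send_rows", "data": {"deltas": [{"dx": 0,"dy": 0,"dz": 0,"ax": 0,"ay": 0,"az": 0,"fingers": 0},{"dx": 0,"dy": 0,"dz": 0,"ax": 0,"ay": 0,"az": 0,"fingers": 0}]}}

```text
clock: 6.8
tool_pos: [0.6039, -0.2067, 0.2515]
orientation: [39.3, 90.0, 144.1]
force: [0.5, 1.0, -5.2]
opening: 0.0437
```

```bash
python3 look.py w4; python3 look.py t4 top;python3 - <<'E'
from plant import ctrl
from h import *
o=ctrl.get_obs()
plan(o,[.6039,-.2074,.25],104.75)
E
```

```text
6.8 [ 0.6039 -0.2067  0.2515] [ -1.4  17.1  -4.3  -0.  -68.6 -73.8] [ 0.53  1.02 -5.23]
6.85 [ 0.604  -0.2067  0.2517] [ -1.4  17.1  -4.3  -0.  -68.6 -73.8] [-0.47  0.58 -4.88]
jaw yaw now 104.75 turn -0.0 n 1 rot/row [0.001 0.    0.003]
row 0 d [ 1.8  0.3 -0.6]
```

View pics/w4.png

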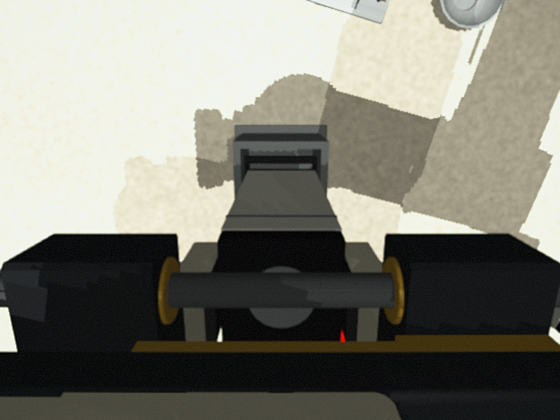

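View pics/t4.png

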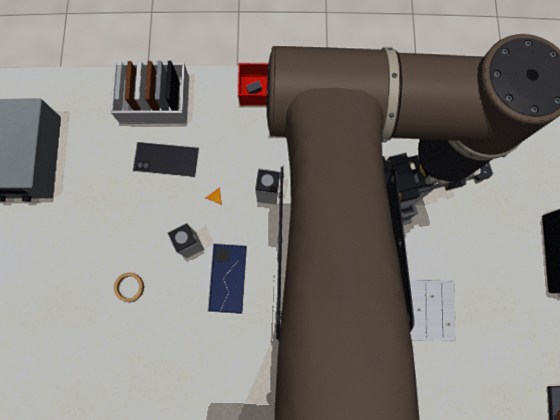

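Request:
{"op": "send_rows", "data": {"deltas": [{"dx": 25,"dy": 0,"dz": 0,"ax": 0,"ay": 0,"az": 0,"fingers": 0},{"dx": 20,"dy": 0,"dz": 0,"ax": 0,"ay": 0,"az": 0,"fingers": 0},{"dx": 8,"dy": 0,"dz": 0,"ax": 0,"ay": 0,"az": 0,"fingers": 0},{"dx": 8,"dy": 0,"dz": 0,"ax": 0,"ay": 0,"az": 0,"fingers": 0},{"dx": 8,"dy": 0,"dz": 0,"ax": 0,"ay": 0,"az": 0,"fingers": 0}]}}

```text
clock: 7.52
tool_pos: [0.6049, -0.2073, 0.1832]
orientation: [-115.7, 89.9, -10.9]
force: [0.4, 0.1, -2.8]
opening: 0.0435
```

```bash
python3 o.py
```

```text
7.525 [ 0.6049 -0.2073  0.1832] [ 0.44  0.12 -2.8 ] [ 0.04 -0.14 -0.01] 0.04354244489159538
```

Flap is yielding (about 2.5 N, as expected). Continue.

Request:
{"op": "send_rows", "data": {"deltas": [{"dx": 8,"dy": 0,"dz": 0,"ax": 0,"ay": 0,"az": 0,"fingers": 0},{"dx": 8,"dy": 0,"dz": 0,"ax": 0,"ay": 0,"az": 0,"fingers": 0},{"dx": 8,"dy": 0,"dz": 0,"ax": 0,"ay": 0,"az": 0,"fingers": 0}]}}

```text
clock: 7.9
tool_pos: [0.604, -0.2074, 0.158]
orientation: [73.0, 90.0, 177.7]
force: [-1.1, -0.2, -3.9]
opening: 0.044
```

```bash
python3 o.py
```

```text
7.9 [ 0.604  -0.2074  0.158 ] [-1.07 -0.24 -3.92] [-0.04  0.19  0.05] 0.04395818417537881
```

Request:
{"op": "send_rows", "data": {"deltas": [{"dx": 8,"dy": 0,"dz": 0,"ax": 0,"ay": 0,"az": 0,"fingers": 0},{"dx": 8,"dy": 0,"dz": 0,"ax": 0,"ay": 0,"az": 0,"fingers": 0},{"dx": 8,"dy": 0,"dz": 0,"ax": 0,"ay": 0,"az": 0,"fingers": 0}]}}

```text
clock: 8.28
tool_pos: [0.6041, -0.2073, 0.1339]
orientation: [53.9, 90.0, 158.6]
force: [-0.7, -1.5, -4.3]
opening: 0.044
```

```bash
python3 o.py
```

```text
8.275 [ 0.6041 -0.2073  0.1339] [-0.72 -1.46 -4.27] [-0.07  0.09  0.03] 0.04400619983830481
```

Request:
{"op": "send_rows", "data": {"deltas": [{"dx": 6,"dy": 0,"dz": 0,"ax": 0,"ay": 0,"az": 0,"fingers": 0},{"dx": 5,"dy": 0,"dz": 0,"ax": 0,"ay": 0,"az": 0,"fingers": 0},{"dx": 2,"dy": 0,"dz": 0,"ax": 0,"ay": 0,"az": 0,"fingers": 0},{"dx": 0,"dy": 0,"dz": 0,"ax": 0,"ay": 0,"az": 0,"fingers": 0}]}}

```text
clock: 8.78
tool_pos: [0.604, -0.2073, 0.1214]
orientation: [68.3, 90.0, 173.0]
force: [-0.5, -1.2, -5.5]
opening: 0.0438
```

Request:
{"op": "send_rows", "data": {"deltas": [{"dx": 1,"dy": 0,"dz": 0,"ax": 0,"ay": 0,"az": 0,"fingers": 0},{"dx": 0,"dy": 0,"dz": 0,"ax": 0,"ay": 0,"az": 0,"fingers": 0}]}}

```text
clock: 9.02
tool_pos: [0.6043, -0.2073, 0.1208]
orientation: [-113.2, 90.0, -8.5]
force: [-0.7, 0.1, -6.1]
opening: 0.0436
```

Request:
{"op": "send_rows", "data": {"deltas": [{"dx": 1,"dy": 0,"dz": 0,"ax": 0,"ay": 0,"az": 0,"fingers": 0},{"dx": 0,"dy": 0,"dz": 0,"ax": 0,"ay": 0,"az": 0,"fingers": 0}]}}

```text
clock: 9.28
tool_pos: [0.6042, -0.2073, 0.1196]
orientation: [-118.3, 90.0, -13.6]
force: [0.0, 0.5, -4.8]
opening: 0.0439
```

Request:
{"op": "send_rows", "data": {"deltas": [{"dx": 1,"dy": 0,"dz": 0,"ax": 0,"ay": 0,"az": 0,"fingers": 0},{"dx": 0,"dy": 0,"dz": 0,"ax": 0,"ay": 0,"az": 0,"fingers": 0}]}}

```text
clock: 9.52
tool_pos: [0.6041, -0.2073, 0.1184]
orientation: [72.5, 90.0, 177.2]
force: [-0.5, 0.1, -5.0]
opening: 0.0438
```

Request:
{"op": "send_rows", "data": {"deltas": [{"dx": 0.7,"dy": 0,"dz": 0,"ax": 0,"ay": 0,"az": 0,"fingers": 0},{"dx": 0,"dy": 0,"dz": 0,"ax": 0,"ay": 0,"az": 0,"fingers": 0}]}}

```text
clock: 9.78
tool_pos: [0.6042, -0.2073, 0.1182]
orientation: [-124.9, 90.0, -20.1]
force: [-1.4, -0.2, -0.4]
opening: 0.0436
```

Request:
{"op": "send_rows", "data": {"deltas": [{"dx": 0.5,"dy": 0,"dz": 0,"ax": 0,"ay": 0,"az": 0,"fingers": 0},{"dx": 0,"dy": 0,"dz": 0,"ax": 0,"ay": 0,"az": 0,"fingers": 0}]}}

```text
clock: 10.02
tool_pos: [0.6043, -0.2073, 0.1182]
orientation: [-126.4, 90.0, -21.7]
force: [-3.9, 2.3, 5.8]
opening: 0.0437
```

Request:
{"op": "send_rows", "data": {"deltas": [{"dx": -0.3,"dy": 0,"dz": 0,"ax": 0,"ay": 0,"az": 0,"fingers": 0},{"dx": 0,"dy": 0,"dz": 0,"ax": 0,"ay": 0,"az": 0,"fingers": 0.6},{"dx": 0,"dy": 0,"dz": 0,"ax": 0,"ay": 0,"az": 0,"fingers": 0.7},{"dx": 0,"dy": 0,"dz": 0,"ax": 0,"ay": 0,"az": 0,"fingers": 1},{"dx": 0,"dy": 0,"dz": 0,"ax": 0,"ay": 0,"az": 0,"fingers": 1},{"dx": 0,"dy": 0,"dz": 0,"ax": 0,"ay": 0,"az": 0,"fingers": 1},{"dx": 0,"dy": 0,"dz": 0,"ax": 0,"ay": 0,"az": 0,"fingers": 1}]}}

```text
clock: 10.9
tool_pos: [0.6042, -0.2073, 0.1177]
orientation: [-108.9, 90.0, -4.1]
force: [-0.2, 0.0, -0.4]
opening: 0.0873
```

```bash
python3 look.py w5
```

```text
10.9 [ 0.6042 -0.2073  0.1177] [ -1.5  23.5 -13.7   0.  -52.9 -73.8] [-0.21  0.03 -0.41]
```

View pics/w5.png

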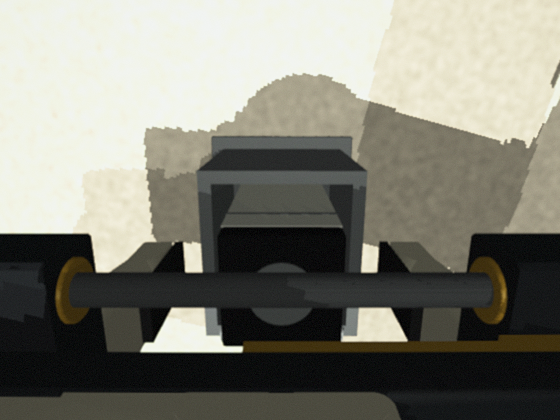

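Request:
{"op": "send_rows", "data": {"deltas": [{"dx": -20,"dy": 0,"dz": 0,"ax": 0,"ay": 0,"az": 0,"fingers": 1},{"dx": -50,"dy": 0,"dz": 0,"ax": 0,"ay": 0,"az": 0,"fingers": 1},{"dx": -50,"dy": 0,"dz": 0,"ax": 0,"ay": 0,"az": 0,"fingers": 1},{"dx": -50,"dy": 0,"dz": 0,"ax": 0,"ay": 0,"az": 0,"fingers": 1},{"dx": 0,"dy": 40,"dz": 0,"ax": 0,"ay": 0,"az": 0,"fingers": 1},{"dx": 0,"dy": 0,"dz": 0,"ax": 0,"ay": 0,"az": 0,"fingers": 1},{"dx": 0,"dy": 0,"dz": 0,"ax": 0,"ay": 0,"az": 0,"fingers": 1}]}}

```text
clock: 11.82
tool_pos: [0.5655, -0.2175, 0.2877]
orientation: [-106.0, 90.0, -1.3]
force: [0.5, 0.2, -0.1]
opening: 0.0878
```

```bash
python3 look.py w6; python3 look.py s6 scene
```

```text
11.825 [ 0.5655 -0.2175  0.2877] [ -2.6  12.9  -5.3  -0.  -71.8 -72.7] [ 0.47  0.22 -0.08]
11.875 [ 0.5657 -0.2174  0.2874] [ -2.6  12.9  -5.3  -0.  -71.8 -72.7] [-0.21 -0.37 -0.65]
```

View pics/w6.png

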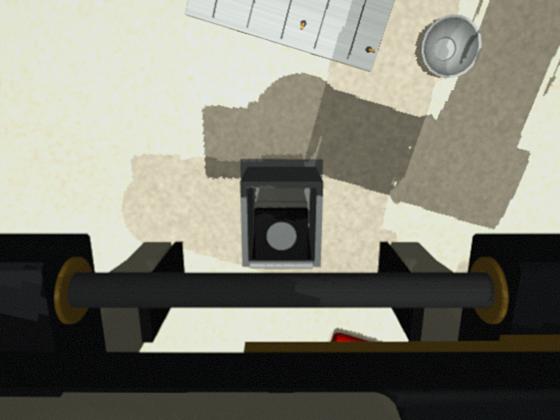

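View pics/s6.png

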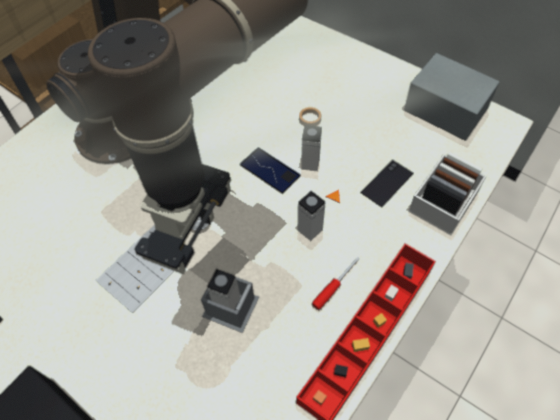

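Run:
```python
import pickle
from h import *
o,s=pickle.load(open("w6.pkl","rb")); _,s2=pickle.load(open("s6.pkl","rb"))
def cen(s,u,v,w):
    g=cv2.cvtColor(s["image"],cv2.COLOR_BGR2GRAY).astype(int); p=g[v-w:v+w+1,u-w:u+w+1]
    print(p[::3,::3])
    n,l=cv2.connectedComponents((p>0.7*g[v,u]).astype(np.uint8)); ys,xs=np.nonzero(l==l[w,w]); print(len(xs)); return xs.mean()+u-w,ys.mean()+v-w
a=cen(s,281,236,22); b=cen(s2,222,281,7); print(a,b)
o1,d1=ray(s,[a],o); o2,d2=ray(s2,[b]); d1,d2=d1[0],d2[0]
k=np.linalg.lstsq(np.c_[d1,-d2],o2-o1,rcond=None)[0]; print((o1+k[0]*d1).round(4),(o2+k[1]*d2).round(4))
w=plane(s,[[252,206],[312,206]],.131,o); print(w, np.linalg.norm(w[1]-w[0]))
```

```text
[[ 17  28  25  18  18  15  18   9  11  11  10   9   5   8   5]
 [ 26  27  29  28  25  16  14  13  13  15  14  11   9   8  10]
 [ 27  25  24  25  24  20  19  22  18  24  23  16  16  21  24]
 [ 21  24  27  24  20  67 113 121 120  96  44  21  23  20  22]
 [ 21  24  22  16 105 125 123 120 124 122 125  69  18  20  24]
 [ 24  22  22  80 124 123 122 120 119 122 123 123  36  19  24]
 [ 24  25  23 116 123 122 124 122 123 125 118 119  87  21  25]
 [ 24  20  29 123 122 123 121 121 120 122 120 121 117  17  20]
 [ 22  22  31 121 120 120 123 122 120 120 121 119 103  20  18]
 [ 21  24  18 102 118 118 122 118 122 119 120 122  65  20  23]
 [ 22  22  20  30 120 120 123 120 120 121 121 102  17  18  20]
 [ 25  20  17  25  39 107 122 122 120 117  93  25  20  21  22]
 [ 18  21  18  21  22  16  38  49  49  29  20  21  16  18  20]
 [ 23  23  21  18  22  21  17  20  22  18  19  18  21  17  17]
 [ 21  20  24  20  21  19  23  20  18  21  17  22  18  19  21]]
640
[[ 24  43  57  43  34]
 [ 53 112 115 110  43]
 [ 90 116 116 115  67]
 [ 76 114 115 108  40]
 [ 32  54  65  40  32]]
102
(np.float64(280.965625), np.float64(235.5984375)) (np.float64(220.51960784313727), np.float64(280.078431372549))
[ 0.5993 -0.2085  0.1358] [ 0.5993 -0.2086  0.1358]
[[ 0.5826038  -0.23689578]
 [ 0.5704137  -0.19044655]] 0.048022179475053536
```

```bash
python3 -c "
from plant import ctrl
print(ctrl.close_job())"
```

```text
the job is handed in; nothing more can be done
None
```

The full canister is standing upright on the bottom of the screw well, and the job is handed in at about 12 s of the 61 s allowed.

- **Finding the heavy one:** I lifted the canister nearest the robot, at about (0.477, 0.042). The wrist felt about 5.5 N, or roughly 0.56 kg, which settled it as the full one. I therefore never lifted the other two.
- **Placing it:** I carried it over the well with its sides square to it, about 4 mm to the well's -x side. I pressed it past the flap, which pushed back with about 2.5 N. I then lowered it in steps of 1 mm or less until it met firm contact at TCP height 0.118 m, exactly the 6 mm floor height above where I gripped it. I released it there, so it did not drop.
- **Last checks:** The wrist and scene pictures show it upright in the well. The two empty canisters still stand on the ledge, and the other things are where they lay as far as the pictures show; the arm hid the dish and part of the mat in the last scene view. The gripper was open and clear, with about zero force.
- **One disagreement:** Sighting the lid from two cameras put its top at 0.136 m, against the expected 0.131 m. I took this as camera calibration error, because the contact height matched.

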